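Snap the lid of the tealight tub shut

ROBOT

A 6-joint arm with a two-finger parallel gripper is mounted at the origin on a cart in front of the work surface, level with it; the furniture and walls round the work are solid. World frame = base frame: x ahead of the robot, y to its left, z up, the work surface at z = 0. Lengths are in m, angles in rad, forces in N, time in s.
With the tool pointing down it reaches from about 0.25 to 0.775 m from the base axis. Payload 4 kg.
Tool frame: the origin (TCP) lies at the very end of the fingers, on their centre line; the grasp point (between the pads) lies 19 mm behind it; z points along the fingers, y is the line along which they close (so a half turn about z gives the same grasp; the last joint's range is limited). The gripper opens to 85 mm and grips with 20 to 120 N. Pads are 22 mm wide; open, the fingers measure 114 mm over their backs; the gripper's body (76 mm by 85 mm) begins 54 mm behind the grasp point. The pads swing forward as they close: fully open they stand 13 mm farther back than shut.
Start: joints at [-1.355, 0.087, 1.371, -0, 1.684, -0.103], TCP at [0.172, -0.522, 0.231] pointing down, gripper open.
Joint ranges: [-3.1, 3.1], [-0.76, 2.03], [0.27, 2.55], [-1.08, 4.22], [0.17, 2.65], [-2.57, 2.57]. Speed limits (rad/s): [2.79, 2.79, 3.14, 3.14, 3.14, 3.14].

INTERFACE

Orientations are given as a unit quaternion [x, y, z, w].
In Python, from cell import bot gives the robot as it stands.
- The arm moves only by the tool servo_tool, never from a script. Its arguments are lists of equal length, an entry for each row: "claw": the closure, from 0 (fully open) to 1 (shut); "dp": the shift along the tool's x, y, z in m, a list of three; "roll": the turn about the tool's z in degrees. A call has 1 to 5 rows; each row is the pose to reach, as a shift and turn from the pose commanded when the call began, along the tool's axes at that moment; what a row does not reach only later rows make up. A row lasts 1/12 s, in which the tool goes at most 41.7 mm and 7.16 degrees, less where a joint would pass 70% of its speed; a pose out of reach is approached as far as the arm can. A call with a gripper value outside its range is refused whole. The fingers move at their own pace and stop on an object; "grip_force" is the grip in N (left out, the last holds). Time passes only in rows, so rows that repeat a pose let the fingers close. It gives the time, the measured TCP pose, the force, the opening and the grip force at its end, in the units of the state.
- bot.state(): the state, without advancing time (a new reading comes with each control period).
- bot.snapshot(name): name is "scene" or "side" or "wrist"; returns a dict with "pixels" (384x512x3 uint8, red, green, blue), "mtx" (3x3 intrinsics, pixels), "view" (4x4, takes a point from world to camera coordinates). Camera axes: x right, y down, z forward; pixel columns grow to the right and rows downward; lengths in m; the calibration is good to about 2 mm. The wrist camera is an equidistant fisheye: a pixel r from the principal point sees the ray r / f radians off the axis. A picture is of the moment at which its call begins. There is no depth.
- bot.finish_job(): hands the job in; it is judged then, once.
The state is a dict: "t": time; "joint_pos": joint angles; "joint_vel": joint speeds; "effort": joint torques, N m; "ee_pos": TCP position; "tool_rot": TCP orientation; "wrist_force": force on the tool from outside, world axes, zero at the start; "wrist_torque": the same for the moment, N m; "gripper_width": opening from 0.0 (shut) to 1.0 (fully open); "finger_force": force on a finger pad.
Only numpy, scipy, OpenCV 4.12 (cv2) and the standard library are available. Lean on these libraries where they do the work, as an engineer would, in place of code of your own. Each camera call takes 0.05 s, during which the arm holds its last target. There are 200 camera calls.

TASK

Close the clear plastic tub of tealights: go round its white lid and press down the four rim sections, which stand up, one after another until every one has clicked down flush. Only press with the fingers: do not lift, tip or shift the tub, and leave the things around it where they are.

Things in the scene. Friction and masses are not known exactly. Their poses are not given: they have to be found in the camera images.
- tub: clear plastic tub of tealights, loose, about 0.9 kg, with a white-rimmed lid, outline 150 mm (tub's x) by 190 mm (y); walls 136 x 176 mm. Origin: centre of underside; x to its back, y to its left, z up; the tub may be turned any way. Fixed lid parts: clear middle panel, top 68 mm high, and four corners 28 x 28 mm, top 72 mm high. Between the corners each side has one hinged rim section
- rim_front_press (a point): ribbed press spot on top of the front rim section (tub's -x side; 130 mm long, 28 mm wide, 4 mm thick), mid-length, 20 mm out from the hinge at its inner edge; moves with the section. Standing up, the section's outer edge is about 9 mm higher than shut; shut, its top is flush with the corners, 72 mm above the tub's underside
- rim_back_press (a point): the same on the back section (tub's +x side, 130 mm long)
- rim_left_press (a point): the same on the left section (tub's +y side, 90 mm long along the tub's x)
- rim_right_press (a point): the same on the right section (tub's -y side, 90 mm long)
- rim_front (a joint): hinge angle of the front section: 0 standing up, as at the start; 0.32 shut and flush. Pressed straight down it springs back until past about 0.2, then snaps shut and stays; about 6 N on the press spot does it. Pressing a shut section does no harm
- rim_back (a joint): the same for the back section
- rim_left (a joint): the same for the left section
- rim_right (a joint): the same for the right section
- tealight_a: tealight in a metal cup, 38 mm across, 18 mm high, loose beside the tub's left side; origin under its centre; leave it
- tealight_b: another, 17 mm high, loose beside the tub's left side; leave it
- cup: brass tealight cup, 63 mm across, 46 mm high, loose beside the tub's right side; origin under its centre; leave it
- matchbox: matchbox 62 x 110 x 22 mm, loose in front of the tub; origin under its centre; leave it
- tape: roll of tape lying flat, 104 mm across, 25 mm high, loose at the right front; origin under its centre; leave it

How it is judged:
At the end, for the whole second after the job is handed in: all four rim sections are shut (each joint above 0.29 of 0.32 rad) and the tub stands flat and still on the table (tilt under 0.03 rad) within 30 mm of where it was (value of joint each of rim_front, rim_back, rim_left, rim_right above 0.29 rad and angle between tub's own z axis and vertical below 0.03 rad and height (world z) of tub below 0.005 m and linear speed of tub below 0.01 m/s and distance of tub from where it was at the start of the episode below 0.03 m); the robot touches nothing.
It fails at once if the tub is lifted more than 10 mm or tipped more than 0.12 rad (height (world z) of tub above 0.01 m or angle between tub's own z axis and vertical above 0.12 rad).
It fails at once if the tub is shifted more than 30 mm (distance of tub from where it was at the start of the episode above 0.03 m).
It fails at once if a thing around the tub is moved more than 25 mm (distance of any of tealight_a, tealight_b, cup, matchbox, tape from where it was at the start of the episode above 0.025 m).
It also fails if it takes over 48 s, if anything falls off the work surface, if the arm or the gripper's body presses on something with over 40 N, if the wrist force passes 120 N, or if a joint passes its speed limit or range.

## Working session

There is one attempt and no reset: what is moved stays moved. The work goes in short steps, Python scripts to look and compute and a tool call to move; the robot and the scene stay as the last step left them, time stands still between calls to the robot, and variables do not carry over. Pictures are saved under pics/ and viewed, at most 10 in all, crops included, and the job is handed in when it is done.

Besides the shell and the picture viewer there is one more tool, called after "Emit:" by a JSON object that holds its "api" and its "payload", one argument or row to a line. servo_tool: Moves the arm, as the interface text tells. Its arguments: {"type":"object","properties":{"claw":{"type":"array","items":{"type":"number"}},"dp":{"type":"array","items":{"type":"array","items":{"type":"number"}}},"roll":{"type":"array","items":{"type":"number"}},"grip_force":{"type":"number"}},"required":["claw","dp","roll"]}

```bash
mkdir -p pics
cat > h.py <<'E'
import numpy as np,cv2
from cell import bot
def snap(n,f):
    s=bot.snapshot(n); cv2.imwrite('pics/'+f,s['pixels'][:,:,::-1]); np.savez('pics/'+f+'.npz',**s); return s
def ray(s,u,v,z,fish=False):
    K=s['mtx'];V=s['view'];x=(u-K[0,2])/K[0,0];y=(v-K[1,2])/K[1,1]
    if fish:
        r=np.hypot(x,y); d=np.array([x/r*np.sin(r),y/r*np.sin(r),np.cos(r)])
    else: d=np.array([x,y,1])
    R=V[:3,:3];c=-R.T@V[:3,3];d=R.T@d
    return c+d*(z-c[2])/d[2]
def proj(s,p):
    q=s['view'][:3,:3]@np.array(p)+s['view'][:3,3];q=s['mtx']@q;return q[:2]/q[2]
E
python3 - <<'E'
from h import *
a=snap('scene','a.png');b=snap('side','b.png')
cv2.imwrite('pics/ab.png',cv2.resize(np.vstack([a['pixels'],b['pixels']])[:,:,::-1],None,fx=.78,fy=.78))
for s in(a,b):print(-s['view'][:3,:3].T@s['view'][:3,3])
print(bot.state())
E
```

```text
[-0.0976204   1.06695907  0.77700342]
[ 0.22215442 -1.40849594  0.65358615]
{'t': 0.1, 'joint_pos': array([-1.35509175e+00,  8.79346157e-02,  1.37213510e+00, -2.34511308e-05,
        1.68357493e+00, -1.03065902e-01]), 'joint_vel': array([-0.00158934, -0.00129762, -0.00380439, -0.00109896, -0.00120022,
       -0.00131215]), 'effort': array([ 1.98229216e-03, -3.53015506e+01, -3.14218676e+01, -1.40226553e-04,
        7.95839180e-03,  8.35683011e-06]), 'ee_pos': array([ 0.17227972, -0.52185141,  0.23021068]), 'tool_rot': array([ 9.87324727e-01,  1.58709893e-01, -6.93868175e-05, -1.02371331e-03]), 'wrist_force': array([-0.35190029, -0.20254913, -0.41320182]), 'wrist_torque': array([0.01463561, 0.01736345, 0.05618136]), 'finger_force': 0.0, 'gripper_width': 1.0001225292221863}
```

View pics/a.png

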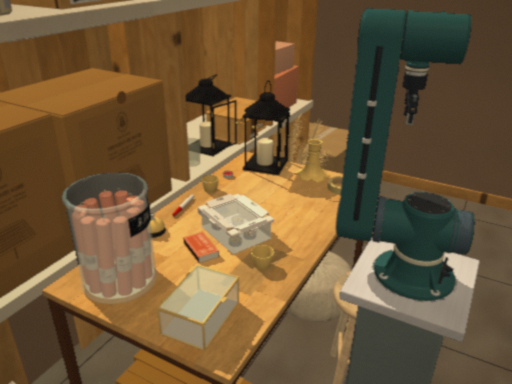

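View pics/b.png

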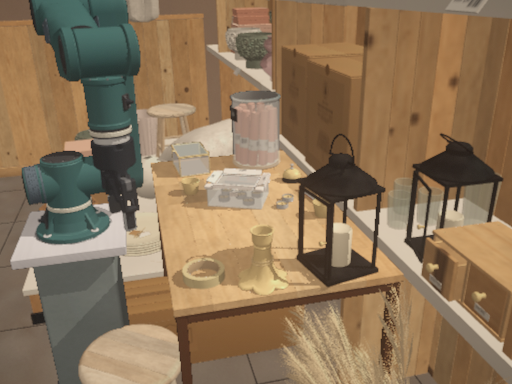

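The tub is at about (235,218) in the scene view and (240,187) in the side view. The matchbox at (200,247) puts the tub's front towards world +y. Next, an enlarged crop of both views.

Run:
```python
from h import *
a=np.load('pics/a.png.npz');b=np.load('pics/b.png.npz')
A=cv2.resize(a['pixels'][160:280,170:290],None,fx=5,fy=5,interpolation=2)
B=cv2.resize(b['pixels'][155:218,195:300],None,fx=5,fy=5,interpolation=2)
B=cv2.resize(b['pixels'][150:220,200:280],None,fx=2.5,fy=2.5,interpolation=2)
o=np.zeros((600,800,3),np.uint8);o[:,:600]=A;o[:175,600:]=B
cv2.imwrite('pics/c.png',o[:,:,::-1])
for p in[(235,218),(200,247),(262,250)]:print(ray(a,*p,.07 if p[0]==235 else .02))
print(ray(b,240,180,.07))
```

```text
[0.50264634 0.08885538 0.07      ]
[0.55001352 0.20196222 0.02      ]
[0.39139873 0.12789738 0.02      ]
[0.51978953 0.05533406 0.07      ]
```

View pics/c.png

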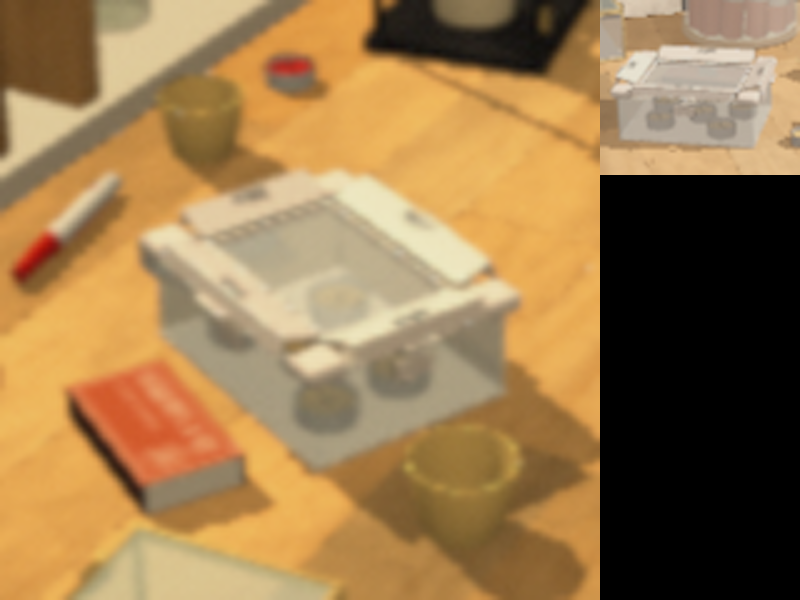

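The crop shows the lid's outer corners at about (143,245), (312,370) and (520,297), with all four rims up. The matchbox is lower left of the tub and a brass cup lower right. Casting rays from these gives the pose.

Run:
```python
from h import *
a=np.load('pics/a.png.npz');b=np.load('pics/b.png.npz')
P=[ray(a,170+u/5,160+v/5,.072) for u,v in[(143,240),(315,368),(520,297)]]
print(np.array(P).round(3));L,N,R=P
print(np.linalg.norm(L-N),np.linalg.norm(R-N),'centre',(L+R)/2, 'dir N->L',np.degrees(np.arctan2(*(L-N)[1::-1])),np.degrees(np.arctan2(*(R-N)[1::-1])))
for n,u,v in[('tealight',290,80),('cupbase',463,530),('cup2',203,150)]:print(n,ray(a,170+u/5,160+v/5,.0))
Q=[ray(b,200+u/2.5,150+v/2.5,.072) for u,v in[(13,90),(170,92)]];print(Q)
```

```text
[[0.625 0.097 0.072]
 [0.463 0.164 0.072]
 [0.399 0.042 0.072]]
0.1753470327138774 0.1381840556691161 centre [0.51229037 0.06956485 0.072     ] dir N->L -22.47578773419505 -117.7516471634508
tealight [ 0.74123874 -0.25312757  0.        ]
cupbase [0.36765492 0.1679368  0.        ]
cup2 [ 0.73550279 -0.12703163  0.        ]
[array([0.40289951, 0.03121633, 0.072     ]), array([ 0.58995644, -0.03118091,  0.072     ])]
```

Emit:
{"api": "servo_tool", "payload": {
  "claw": [1, 1, 1, 1, 1],
  "dp": [
    [0.025, -0.023, 0],
    [0.051, -0.046, 0],
    [0.076, -0.068, 0],
    [0.102, -0.091, 0],
    [0.127, -0.114, 0]
  ],
  "roll": [0, 0, 0, 0, 0]
}}

```text
t: 0.52
ee_pos: [0.2576, -0.3726, 0.2306]
tool_rot: [0.987, 0.158, -0.0, -0.001]
wrist_force: [0.5, 0.0, -0.5]
gripper_width: 0.3
finger_force: 0.0
```

Emit:
{"api": "servo_tool", "payload": {
  "claw": [1, 1, 1, 1, 1],
  "dp": [
    [0.025, -0.023, 0],
    [0.051, -0.046, 0],
    [0.076, -0.068, 0],
    [0.102, -0.091, 0],
    [0.127, -0.114, 0]
  ],
  "roll": [0, 0, 0, 0, 0]
}}

```text
t: 0.93
ee_pos: [0.3424, -0.2244, 0.2309]
tool_rot: [0.987, 0.159, -0.0, -0.0]
wrist_force: [0.7, 0.5, 0.6]
gripper_width: 0.003
finger_force: 0.0
```

Emit:
{"api": "servo_tool", "payload": {
  "claw": [1, 1, 1, 1, 1],
  "dp": [
    [0.025, -0.023, 0],
    [0.051, -0.046, 0],
    [0.076, -0.068, 0],
    [0.102, -0.091, 0],
    [0.127, -0.114, 0]
  ],
  "roll": [0, 0, 0, 0, 0]
}}

```text
t: 1.35
ee_pos: [0.4273, -0.0764, 0.2309]
tool_rot: [0.987, 0.159, -0.0, -0.0]
wrist_force: [0.9, 0.1, 0.3]
gripper_width: 0.002
finger_force: 0.0
```

Emit:
{"api": "servo_tool", "payload": {
  "claw": [1, 1, 1, 1, 1],
  "dp": [
    [0.025, -0.023, 0],
    [0.051, -0.046, 0],
    [0.076, -0.068, 0],
    [0.102, -0.091, 0],
    [0.127, -0.114, 0]
  ],
  "roll": [7, 14, 21, 28, 35]
}}

```text
t: 1.77
ee_pos: [0.5118, 0.0707, 0.2308]
tool_rot: [0.991, -0.133, -0.0, 0.0]
wrist_force: [0.7, -0.1, 0.3]
gripper_width: -0.001
finger_force: 0.0
```

Emit:
{"api": "servo_tool", "payload": {
  "claw": [1, 1],
  "dp": [
    [0, 0, 0],
    [0, 0, 0]
  ],
  "roll": [0, 0]
}}

```text
t: 1.93
ee_pos: [0.5113, 0.0704, 0.2302]
tool_rot: [0.992, -0.128, -0.001, 0.0]
wrist_force: [0.8, 0.0, -0.3]
gripper_width: -0.002
finger_force: 0.0
```

Run:
```python
from h import *
s=snap('wrist','w.png');cv2.imwrite('pics/w2.png',cv2.resize(s['pixels'][:,:,::-1],None,fx=1.5,fy=1.5,interpolation=2))
print(s['mtx'],s['view'].round(3))
```

```text
[[297.31863964   0.         255.74401704]
 [  0.         297.31863964 190.57943668]
 [  0.           0.           1.        ]] [[-0.254 -0.967  0.002  0.198]
 [-0.919  0.242  0.31   0.414]
 [-0.3    0.077 -0.951  0.526]
 [ 0.     0.     0.     1.   ]]
```

View pics/w2.png

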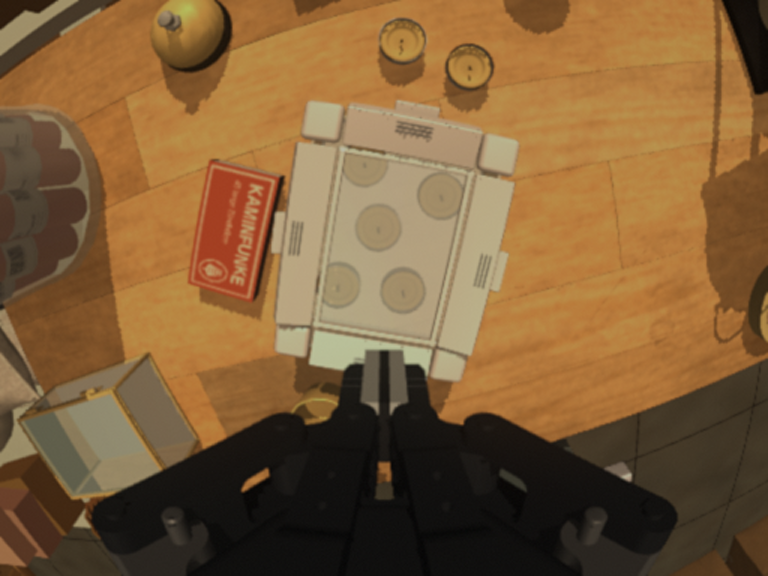

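The wrist view shows the lid corners at (305,102), (518,138), (277,354) and (461,380). The ribbed spots are at (414,130) left, (295,238) front and (482,271) back. The right one is hidden behind the fingers, with the cup near it.

Run:
```python
from h import *
s=np.load('pics/w.png.npz')
C=np.array([ray(s,u/1.5,v/1.5,.072,True)[:2] for u,v in[(305,102),(518,138),(461,380),(277,354)]])
print(C.round(3))
S=np.array([ray(s,u/1.5,v/1.5,.078,True)[:2] for u,v in[(414,130),(295,238),(482,271)]])
print('spots L F B',S.round(3))
# rigid fit of tub frame (FL,BL,BR,FR)
T=np.array([[-.075,.095],[.075,.095],[.075,-.095],[-.075,-.095]])
c=C.mean(0);U,_,Vt=np.linalg.svd((C-c).T@T);R=U@Vt
print('c',c,'yaw',np.degrees(np.arctan2(R[1,0],R[0,0])),'res',(C-c-T@R.T).round(4).tolist())
q=bot.state();from scipy.spatial.transform import Rotation as Ro
M=Ro.from_quat(q['tool_rot']).as_matrix()
for n,p in dict(L=[0,.087],F=[-.067,0],B=[.067,0],R=[0,-.087]).items():
    w=c+R@p; d=M.T@np.r_[w-q['ee_pos'][:2],0]; print(n,w.round(4),'dp',d.round(4))
yt=R@[0,1];print('yaxis ang',np.degrees(np.arctan2(yt[1],yt[0])),'tool x ang',np.degrees(np.arctan2(M[1,0],M[0,0])))
for n,u,v in[('cup',318,400)]:print(n,ray(s,u/1.5,v/1.5,.046,True))
```

```text
[[ 0.631  0.093]
 [ 0.573 -0.04 ]
 [ 0.404  0.036]
 [ 0.462  0.168]]
spots L F B [[0.593 0.029]
 [0.544 0.124]
 [0.489 0.006]]
c [0.51738241 0.064455  ] yaw -113.92309454043603 res [[-0.0035, -0.0014], [-0.0008, 0.0027], [0.0037, 0.0021], [0.0007, -0.0034]]
L [0.5969 0.0292] dp [ 0.0933  0.0168 -0.0001]
F [0.5446 0.1257] dp [ 0.0179 -0.0631 -0.0001]
B [0.4902 0.0032] dp [-0.0032  0.0692  0.0001]
R [0.4379 0.0997] dp [-0.0786 -0.0107  0.0001]
yaxis ang -23.923094540436022 tool x ang -14.82763927653891
cup [0.39965252 0.15867427 0.046     ]
```

Emit:
{"api": "servo_tool", "payload": {
  "claw": [1, 1, 1, 1, 1],
  "dp": [
    [0.031, 0.006, 0.01],
    [0.062, 0.011, 0.03],
    [0.093, 0.017, 0.06],
    [0.093, 0.017, 0.095],
    [0.093, 0.017, 0.13]
  ],
  "roll": [4, 9, 9, 9, 9]
}}

```text
t: 2.4
ee_pos: [0.5978, 0.0256, 0.1002]
tool_rot: [0.978, -0.209, 0.001, 0.0]
wrist_force: [-0.0, 0.9, -0.5]
gripper_width: -0.002
finger_force: 0.0
```

Emit:
{"api": "servo_tool", "payload": {
  "claw": [1, 1, 1, 1, 1],
  "dp": [
    [0, 0, 0.01],
    [0, 0, 0.016],
    [0, 0, 0.02],
    [0, 0, 0.022],
    [0, 0, 0.024]
  ],
  "roll": [0, 0, 0, 0, 0]
}}

```text
t: 2.82
ee_pos: [0.5984, 0.0284, 0.0803]
tool_rot: [0.978, -0.208, 0.003, -0.0]
wrist_force: [-0.2, -0.7, 3.1]
gripper_width: 0.003
finger_force: 2.1
```

Emit:
{"api": "servo_tool", "payload": {
  "claw": [1, 1, 1, 1, 1],
  "dp": [
    [0, 0, 0.001],
    [0, 0, 0.002],
    [0, 0, 0.003],
    [0, 0, 0.004],
    [0, 0, 0.004]
  ],
  "roll": [0, 0, 0, 0, 0]
}}

```text
t: 3.23
ee_pos: [0.5962, 0.029, 0.0727]
tool_rot: [0.978, -0.208, -0.001, -0.0]
wrist_force: [-0.6, 0.4, -1.5]
gripper_width: 0.004
finger_force: 0.0
```

Emit:
{"api": "servo_tool", "payload": {
  "claw": [1, 1, 1, 1, 1],
  "dp": [
    [0, 0, 0.001],
    [0, 0, 0.002],
    [0, 0, 0.003],
    [0, 0, 0.003],
    [0, 0, 0.003]
  ],
  "roll": [0, 0, 0, 0, 0]
}}

```text
t: 3.65
ee_pos: [0.5963, 0.029, 0.0719]
tool_rot: [0.978, -0.208, -0.001, -0.0]
wrist_force: [-3.7, 0.0, 9.0]
gripper_width: 0.004
finger_force: 4.6
```

Emit:
{"api": "servo_tool", "payload": {
  "claw": [1, 1, 1, 1, 1],
  "dp": [
    [0, 0, -0.03],
    [-0.02, -0.015, -0.035],
    [-0.045, -0.035, -0.035],
    [-0.07, -0.054, -0.035],
    [-0.087, -0.067, -0.033]
  ],
  "roll": [0, 0, 0, 0, 0]
}}

```text
t: 4.07
ee_pos: [0.5432, 0.1273, 0.1033]
tool_rot: [0.978, -0.207, -0.001, -0.0]
wrist_force: [-0.1, -0.5, -0.0]
gripper_width: -0.001
finger_force: 0.0
```

Emit:
{"api": "servo_tool", "payload": {
  "claw": [1, 1, 1, 1, 1],
  "dp": [
    [0, 0, 0.005],
    [0, 0, 0.015],
    [0, 0, 0.021],
    [0, 0, 0.024],
    [0, 0, 0.026]
  ],
  "roll": [0, 0, 0, 0, 0]
}}

```text
t: 4.48
ee_pos: [0.5446, 0.1244, 0.0763]
tool_rot: [0.978, -0.208, -0.001, 0.0]
wrist_force: [-0.7, -0.2, 0.8]
gripper_width: 0.001
finger_force: 0.6
```

Emit:
{"api": "servo_tool", "payload": {
  "claw": [1, 1, 1, 1, 1],
  "dp": [
    [0, 0, 0.001],
    [0, 0, 0.002],
    [0, 0, 0.003],
    [0, 0, 0.004],
    [0, 0, 0.004]
  ],
  "roll": [0, 0, 0, 0, 0]
}}

```text
t: 4.9
ee_pos: [0.5446, 0.1249, 0.0731]
tool_rot: [0.978, -0.208, -0.0, 0.0]
wrist_force: [-0.4, -0.9, 0.1]
gripper_width: 0.0
finger_force: 0.0
```

Emit:
{"api": "servo_tool", "payload": {
  "claw": [1, 1, 1, 1, 1],
  "dp": [
    [0, 0, 0.001],
    [0, 0, 0.002],
    [0, 0, 0.003],
    [0, 0, 0.003],
    [0, 0, 0.003]
  ],
  "roll": [0, 0, 0, 0, 0]
}}

```text
t: 5.32
ee_pos: [0.5449, 0.1251, 0.072]
tool_rot: [0.978, -0.208, 0.001, 0.0]
wrist_force: [-3.0, -0.4, 5.9]
gripper_width: 0.001
finger_force: 3.2
```

Emit:
{"api": "servo_tool", "payload": {
  "claw": [1, 1, 1, 1, 1],
  "dp": [
    [0, 0, -0.03],
    [-0.02, 0.015, -0.035],
    [-0.045, 0.035, -0.035],
    [-0.07, 0.054, -0.035],
    [-0.087, 0.067, -0.033]
  ],
  "roll": [0, 0, 0, 0, 0]
}}

```text
t: 5.73
ee_pos: [0.436, 0.099, 0.1036]
tool_rot: [0.978, -0.208, 0.0, 0.0]
wrist_force: [-0.7, 0.3, -0.4]
gripper_width: 0.002
finger_force: 0.0
```

Emit:
{"api": "servo_tool", "payload": {
  "claw": [1, 1, 1, 1, 1],
  "dp": [
    [0, 0, 0.005],
    [0, 0, 0.015],
    [0, 0, 0.021],
    [0, 0, 0.024],
    [0, 0, 0.026]
  ],
  "roll": [0, 0, 0, 0, 0]
}}

```text
t: 6.15
ee_pos: [0.438, 0.0996, 0.0765]
tool_rot: [0.978, -0.208, -0.001, 0.0]
wrist_force: [-1.1, 0.3, 2.2]
gripper_width: -0.005
finger_force: 0.6
```

Emit:
{"api": "servo_tool", "payload": {
  "claw": [1, 1, 1, 1, 1],
  "dp": [
    [0, 0, 0.001],
    [0, 0, 0.002],
    [0, 0, 0.003],
    [0, 0, 0.004],
    [0, 0, 0.004]
  ],
  "roll": [0, 0, 0, 0, 0]
}}

```text
t: 6.57
ee_pos: [0.4379, 0.0992, 0.0731]
tool_rot: [0.978, -0.208, -0.0, 0.0]
wrist_force: [-0.3, -0.1, -0.2]
gripper_width: 0.001
finger_force: 0.0
```

Emit:
{"api": "servo_tool", "payload": {
  "claw": [1, 1, 1, 1, 1],
  "dp": [
    [0, 0, 0.001],
    [0, 0, 0.002],
    [0, 0, 0.003],
    [0, 0, 0.003],
    [0, 0, 0.003]
  ],
  "roll": [0, 0, 0, 0, 0]
}}

```text
t: 6.98
ee_pos: [0.4381, 0.0993, 0.0719]
tool_rot: [0.978, -0.208, 0.0, -0.0]
wrist_force: [-3.0, -0.9, 7.9]
gripper_width: 0.002
finger_force: 3.9
```

Back: dp (0.087, 0.067), then retreat up and away from the tub for a look.

Emit:
{"api": "servo_tool", "payload": {
  "claw": [1, 1, 1, 1, 1],
  "dp": [
    [0, 0, -0.03],
    [0.02, 0.015, -0.035],
    [0.045, 0.035, -0.035],
    [0.07, 0.054, -0.035],
    [0.087, 0.067, -0.033]
  ],
  "roll": [0, 0, 0, 0, 0]
}}

```text
t: 7.4
ee_pos: [0.4917, 0.0006, 0.1043]
tool_rot: [0.978, -0.208, 0.002, 0.0]
wrist_force: [0.6, -0.2, 0.5]
gripper_width: 0.003
finger_force: 0.0
```

Emit:
{"api": "servo_tool", "payload": {
  "claw": [1, 1, 1, 1, 1],
  "dp": [
    [0, 0, 0.005],
    [0, 0, 0.015],
    [0, 0, 0.021],
    [0, 0, 0.024],
    [0, 0, 0.026]
  ],
  "roll": [0, 0, 0, 0, 0]
}}

```text
t: 7.82
ee_pos: [0.4893, 0.0035, 0.0767]
tool_rot: [0.978, -0.207, -0.001, 0.0]
wrist_force: [0.6, -0.4, 1.6]
gripper_width: 0.001
finger_force: 0.7
```

Emit:
{"api": "servo_tool", "payload": {
  "claw": [1, 1, 1, 1, 1],
  "dp": [
    [0, 0, 0.001],
    [0, 0, 0.002],
    [0, 0, 0.003],
    [0, 0, 0.004],
    [0, 0, 0.004]
  ],
  "roll": [0, 0, 0, 0, 0]
}}

```text
t: 8.23
ee_pos: [0.49, 0.003, 0.0731]
tool_rot: [0.978, -0.208, -0.0, -0.0]
wrist_force: [-0.2, -0.7, 0.1]
gripper_width: -0.002
finger_force: 0.0
```

Emit:
{"api": "servo_tool", "payload": {
  "claw": [1, 1, 1, 1, 1],
  "dp": [
    [0, 0, 0.001],
    [0, 0, 0.002],
    [0, 0, 0.003],
    [0, 0, 0.003],
    [0, 0, 0.003]
  ],
  "roll": [0, 0, 0, 0, 0]
}}

```text
t: 8.65
ee_pos: [0.4903, 0.0028, 0.072]
tool_rot: [0.978, -0.208, 0.0, -0.0]
wrist_force: [-2.7, 1.5, 7.6]
gripper_width: -0.004
finger_force: 3.8
```

Emit:
{"api": "servo_tool", "payload": {
  "claw": [1, 1, 1, 1, 1],
  "dp": [
    [0, 0, -0.03],
    [0, 0, -0.07],
    [-0.02, 0, -0.1],
    [-0.05, 0, -0.13],
    [-0.08, 0, -0.16]
  ],
  "roll": [0, 0, 0, 0, 0]
}}

```text
t: 9.07
ee_pos: [0.4173, 0.0349, 0.2306]
tool_rot: [0.978, -0.208, 0.0, -0.0]
wrist_force: [0.4, 0.2, 0.3]
gripper_width: 0.001
finger_force: 0.0
```

Emit:
{"api": "servo_tool", "payload": {
  "claw": [1, 1, 1, 1],
  "dp": [
    [-0.02, 0.02, 0],
    [-0.04, 0.04, 0],
    [-0.04, 0.04, 0],
    [-0.04, 0.04, 0]
  ],
  "roll": [0, 0, 0, 0]
}}

```text
t: 9.4
ee_pos: [0.3649, 0.0144, 0.2297]
tool_rot: [0.978, -0.208, 0.001, -0.0]
wrist_force: [0.0, 0.5, 0.6]
gripper_width: -0.002
finger_force: 0.0
```

Run:
```python
from h import *
s=snap('wrist','x.png');a=snap('scene','y.png')
o=np.zeros((600,800,3),np.uint8)
o[:300,:400]=cv2.resize(s['pixels'],(400,300));o[:,400:]=cv2.resize(a['pixels'][165:255,190:280],(400,400))[:,:].repeat(1,0) if 0 else 0
o[:400,400:]=cv2.resize(a['pixels'][165:265,185:285],(400,400),interpolation=2)
cv2.imwrite('pics/z.png',o[:400,:,::-1])
```

```text
(no output)
```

View pics/z.png

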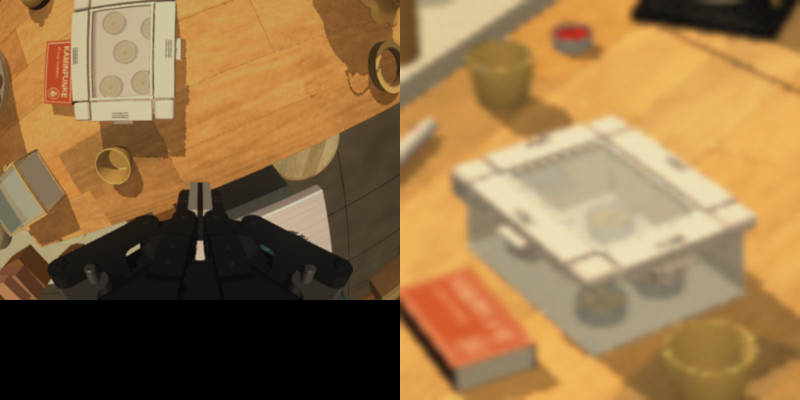

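The lid around (605,195) in the scene crop is flat, with all four sections flush with the corners. The tub, matchbox and cup haven't moved.

```bash
python3 -c "
from cell import bot
print(bot.finish_job())"
```

```text
the job is handed in; nothing more can be done
None
```

I pressed down all four rim sections; in the last pictures they look flush, the tub, matchbox and cup look unmoved, and I handed the job in at about 9.5 s (the hand-in gave no verdict).

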